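# Close the gel tank's cover and press start

### The arm

A 7-joint arm with a two-finger parallel gripper is mounted at the origin on the work surface. World frame = base frame: x ahead of the robot, y to its left, z up, the work surface at z = 0. Lengths are in m, angles in rad, forces in N, time in s.
With the tool pointing down it reaches from about 0.425 to 0.875 m from the base axis. Payload 4.7 kg.
Tool frame: the origin (TCP) lies at the centre of the arm's flange, where the gripper is bolted on; the fingertips stand 173 mm ahead of it and the grasp point (between the pads) lies 155 mm ahead of it; z points along the fingers, y is the line along which they close (so a half turn about z gives the same grasp; the last joint's range is limited). The gripper opens to 85 mm and grips with 20 to 120 N. Pads are 22 mm wide; open, the fingers measure 114 mm over their backs; the gripper's body (76 mm by 85 mm) begins 54 mm behind the grasp point. The pads swing forward as they close: fully open they stand 13 mm farther back than shut.
Start: joints at [-1.336, 0.321, -0.07, 1.45, 0.023, 1.371, -0.057], TCP at [0.142, 0.634, 0.405] pointing down, gripper open.
Joint ranges: [-2.86, 2.86], [-0.3, 2.09], [-1.38, 1.24], [0.06, 2.45], [-1.56, 4.7], [0.09, 2.05], [-2.69, 2.69]. Speed limits (rad/s): [2.57, 2.57, 3.14, 3.14, 3.14, 3.14, 3.14].

### API

Orientations are given as a unit quaternion [w, x, y, z].
In Python, from station import monitor, camera, camera_params, env gives the robot as it stands. The module is installed in compiled form; this text tells all that it offers.
- The arm moves only by the tool drive_tool, never from a script. Its argument "motion" is a list that holds one entry, the list of rows, each a list of 7 numbers: the turn, a rotation vector about the tool's x, y, z in rad, then the shift along the tool's x, y, z in m, then the finger opening in m, from 0 to 0.0854. A call has 1 to 10 rows; each row shifts and turns the commanded pose from where the row before left it, along the tool's axes as they then stand; what a row does not reach is not made up. A row lasts 1/8 s, in which the tool goes at most 62.5 mm and 10.7 degrees, less where a joint would pass 70% of its speed; a pose out of reach is approached as far as the arm can. A call is refused whole if a number of a shift passes 0.0625 or a number of a turn 0.188, either way. A call with a gripper value outside its range is refused whole. The fingers move at their own pace and stop on an object; "squeeze" is the grip in N (left out, the last holds). Time passes only in rows, so rows that do not move let the fingers close. It gives the time, the measured TCP pose, the force, the opening and the grip force at its end, in the units of the state.
- monitor.get_obs(): the state, without advancing time (a new reading comes with each control period).
- camera(name): name is "side" or "top"; returns the picture (384x512x3 uint8, red, green, blue); there is no depth.
- camera_params(name): a dict with "K" (3x3 intrinsics, pixels), "position" and "attitude" of the camera in the world. Camera axes: x right, y down, z forward; pixel columns grow to the right and rows downward; lengths in m; the calibration is good to about 2 mm. A picture is of the moment at which its call begins. camera_params takes no time and is no camera call.
- env.close_job(): hands the job in; it is judged then, once.
The state is a dict: "time": time; "joint_pos": joint angles; "joint_velocities": joint speeds; "joint_torque": joint torques, N m; "tool_pos": TCP position; "eef_rot": TCP orientation; "ft_force": force on the tool from outside, world axes, zero at the start; "wrist_torque": the same for the moment, N m; "width": finger opening in m; "grasp_force": force on a finger pad.
Only numpy, scipy, OpenCV 4.12 (cv2) and the standard library are available. Lean on these libraries where they do the work, as an engineer would, in place of code of your own. Each camera call takes 0.05 s, during which the arm holds its last target. There are 200 camera calls.

### The job

Start the gel run: with the fingertips, push the sliding cover of the gel tank fully shut by its orange tab, then gently press the green button on the blue power supply all the way in, let it spring back and withdraw. Do not touch the red or yellow button, and leave the bottle, vial and beaker standing where they are.

Things in the scene. Friction and masses are not known exactly. Their poses are not given: they have to be found in the camera images.
- psu: blue bench power supply, 160 (its x) x 220 (its y) x 70 mm high, fixed to the bench; origin at the centre of its underside, z up. Three round push buttons stand in a row along its y on its flat light-grey top, 60 mm apart, in any order, 30 mm from its centre line towards its -x side; a flat display lies behind them
- start_base: the green start button with its black round housing (44 mm across, 12 mm high) on top of the power supply; origin at the centre of the housing's underside, 70 mm above the bench, z up
- start_top (a point): centre of the top face of the green button (28 mm across), which it follows as the button moves; with the button out it is 94 mm above the bench and 12 mm above the housing
- start (a joint): travel of the green button, m: 0 = out, 0.008 = fully in (straight down). A spring pushes it back; it takes 1.5 N to start and 5 N to reach the bottom
- stop_base: the red button with its housing, same size and make as the green one; origin at the centre of the housing's underside. Not to be touched
- pause_base: the yellow button with its housing, same size and make as the green one; origin at the centre of the housing's underside. Not to be touched
- tank: gel tank fixed to the bench, 240 (its x) x 130 (its y) x 60 mm high, with grey side rails reaching 72 mm above the bench along both long sides; origin at the centre of its underside, z up. The open clear chamber is the +x end, the white closed deck the -x end; a thin clear cover (148 x 114 mm, its top 67 mm above the bench) slides between the rails along the tank's x. It cannot come off
- cover (a joint): how far the cover is open, m: 0 = fully shut, against its stop at the tank's +x end; grows as the cover slides towards the tank's -x, up to 0.075. It slides against about 2 N of friction and stays where it is left
- cover_tab (a point): centre of the upright orange tab fixed on the cover: 10 mm thick along the tank's x, 70 mm wide along the tank's y, 30 mm high; this point is its middle, 82 mm above the bench (the tab's top is at 97 mm, its foot on the cover at 67 mm). Moves with the cover; with the cover shut it is 40 mm from the tank's origin along the tank's +x
- bottle_mid (a point): middle of a loose amber bottle with a white cap, 56 mm across, 120 mm tall, upright (this point is 60 mm up)
- vial_mid (a point): middle of a loose small clear vial with a blue cap, 24 mm across, 50 mm tall, upright (this point is 25 mm up)
- beaker_mid (a point): middle of a loose glass beaker, 70 mm across, 85 mm tall, upright (this point is 42 mm up)

How it is judged:
On the way, in this order (a step that is already met when the one before it is completed fails the run):
1. the cover is pushed shut (within 4 mm) (value of joint cover below 0.004 m), for 0.1 s.
2. the green button is pressed in (more than 5 mm of its 8) (value of joint start above 0.005 m), for 0.04 s.
At the end, for the whole second after the job is handed in: The cover is shut to within 4 mm, the green button has been pressed in and is out again (within 1.5 mm), and the bottle, vial and beaker stand upright within 12 mm of where they were (value of joint cover below 0.004 m and value of joint start below 0.0015 m and distance of each of bottle_mid, vial_mid, beaker_mid from where it was at the start of the episode below 0.012 m and angle between each of bottle_mid, vial_mid, beaker_mid's own z axis and vertical below 0.15 rad); the robot touches nothing.
It fails at once if the red button or its housing is touched (contact force between any of the fingers, the arm and stop_base above 0.5 N).
It fails at once if the yellow button or its housing is touched (contact force between any of the fingers, the arm and pause_base above 0.5 N).
It fails at once if the green button is pressed before the cover is shut (value of joint start above 0.003 m and value of joint cover above 0.006 m).
It fails at once if the green button is pressed harder than 25 N (contact force between any of the fingers, the arm and start_base above 25 N).
It fails at once if a bystander is moved by more than 20 mm, lifted or tipped (distance of any of bottle_mid, vial_mid, beaker_mid from where it was at the start of the episode above 0.02 m or angle between any of bottle_mid, vial_mid, beaker_mid's own z axis and vertical above 0.3 rad).
It also fails if it takes over 45 s, if anything falls off the work surface, if the arm or the gripper's body presses on something with over 40 N, if the wrist force passes 120 N, or if a joint passes its speed limit or range.

## Working session

There is one attempt and no reset: what is moved stays moved. The work goes in short steps, Python scripts to look and compute and a tool call to move; the robot and the scene stay as the last step left them, time stands still between calls to the robot, and variables do not carry over. Pictures are saved under pics/ and viewed, at most 10 in all, crops included, and the job is handed in when it is done.

Besides the shell and the picture viewer there is one more tool, called as name([rows], argument=value, ...), one row to a line, values as JSON. drive_tool: Moves the arm, as the interface text tells. Its arguments: {"type":"object","properties":{"motion":{"type":"array"},"squeeze":{"type":"number"}},"required":["motion"]}

```bash
mkdir -p pics
python3 - <<'E'
from station import monitor,camera,camera_params
import cv2
o=monitor.get_obs()
print(o)
for n in("top","side"):
    cv2.imwrite(f"pics/{n}0.png",camera(n)[:,:,::-1]); print(n,camera_params(n))
E
```

```text
{'time': 0.0, 'joint_pos': array([-1.33588147,  0.32185978, -0.07005691,  1.45170713,  0.02259285,
        1.37077372, -0.0569025 ]), 'joint_velocities': array([ 0.00021304, -0.00038768,  0.00225913,  0.00132795,  0.00022297,
        0.00039483, -0.00081139]), 'joint_torque': array([-1.94253294e-04, -4.93564045e+01, -3.82141974e-01, -3.14341378e+01,
        1.29676354e-02,  1.10458588e-02,  7.99219293e-06]), 'tool_pos': array([0.14236664, 0.63400695, 0.40358292]), 'eef_rot': array([-5.81482322e-05,  1.10182729e-01,  9.93910863e-01, -9.79022650e-04]), 'ft_force': array([-0.43388856,  0.78949529, -0.75927319]), 'wrist_torque': array([ 0.01061376, -0.02330346,  0.02033707]), 'grasp_force': 0.0, 'width': 0.08523311209932505}
top {'K': array([[386.10947523,   0.        , 256.01898302],
       [  0.        , 386.10947523, 190.29926251],
       [  0.        ,   0.        ,   1.        ]]), 'position': array([0.39200347, 0.00735359, 0.82040196]), 'attitude': array([ 0.07336   , -0.63329525,  0.76549798, -0.08699585])}
side {'K': array([[391.00297027,   0.        , 251.94963407],
       [  0.        , 391.00297027, 196.34947342],
       [  0.        ,   0.        ,   1.        ]]), 'position': array([ 0.13135374, -0.43956403,  0.65209971]), 'attitude': array([-0.3680741 ,  0.8401839 , -0.36743124,  0.15364489])}
```

View pics/top0.png

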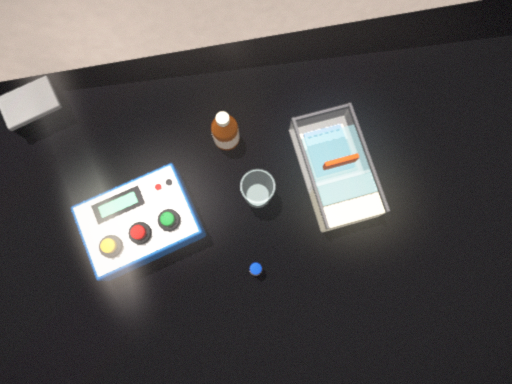

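View pics/side0.png

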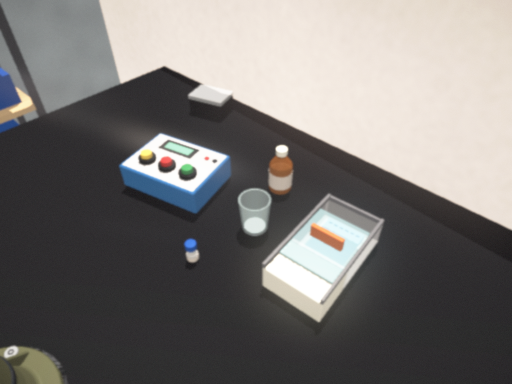

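The top view shows the green button at (168,219), red at (138,233), yellow at (109,246) and the tab at (341,160). The tank's white deck (its -x end) is near (355,210). The beaker is at (258,190), the bottle at (225,130) and the vial at (256,269). The side view agrees.

```bash
cat > h.py <<'E'
import numpy as np, cv2
from scipy.spatial.transform import Rotation as R
from station import camera_params
def ray(n,uv):
    p=camera_params(n); q=p["attitude"]
    d=R.from_quat([*q[1:],q[0]]).as_matrix()@np.linalg.inv(p["K"])@[*uv,1]
    return p["position"],d
def plane(n,uv,z):
    c,d=ray(n,uv); return c+d*(z-c[2])/d[2]
def tri(a,b):
    (c,d),(e,f)=ray("top",a),ray("side",b)
    s=np.linalg.lstsq(np.c_[d,-f],e-c,rcond=None)[0]
    p,q=c+s[0]*d,e+s[1]*f; return (p+q)/2,np.linalg.norm(p-q)
def blobs(im,lo,hi,amin=25):   # im RGB
    h=cv2.cvtColor(im,cv2.COLOR_RGB2HSV); m=cv2.inRange(h,lo,hi)
    n,l,s,c=cv2.connectedComponentsWithStats(m)
    return [(c[i],s[i],l==i) for i in range(1,n) if s[i,4]>=amin]
COL=dict(green=((50,120,60),(80,255,255)),red=((0,190,90),(3,255,255)),yellow=((22,140,120),(33,255,255)),tab=((4,190,120),(14,255,255)),blue=((105,200,60),(125,255,255)))
E
python3 - <<'E'
from h import *
np.set_printoptions(precision=4,suppress=True)
for n in("top","side"):
    im=cv2.imread(f"pics/{n}0.png")[:,:,::-1].copy()
    for k,(lo,hi) in COL.items():
        for c,s,m in blobs(im,lo,hi):
            print(n,k,c,s,plane(n,c,{'tab':.09,'blue':.045}.get(k,.09)))
            if k=='tab':
                ys,xs=np.nonzero(m); print(cv2.boxPoints(cv2.minAreaRect(np.c_[xs,ys].astype(np.float32))))
for nm,uv,uv2,z in[("beaker rim",(258,187),(255,201),.085),("bottle cap",(222.5,118),(281.5,152),.12),("vial cap",(256,269),(191,244),.05)]:
    print(nm,plane("top",uv,z),plane("side",uv2,z))
# tank corners rails tops z=.072
for uv in[(293,110),(351,105),(386,211),(325,228)]: print("rail",plane("top",uv,.072))
im=cv2.imread("pics/top0.png"); cv2.imwrite("pics/c1.png",cv2.resize(im[90:240,270:410],None,fx=4,fy=4,interpolation=cv2.INTER_CUBIC))
E
```

```text
side yellow [145.3103 156.5517] [141 155  10   4  29] [0.4978 0.2598 0.09  ]
beaker rim [ 0.5658 -0.0281  0.085 ] [ 0.5649 -0.0336  0.085 ]
bottle cap [0.7062 0.0155 0.12  ] [0.6969 0.0062 0.12  ]
vial cap [0.4128 0.0051 0.05  ] [0.4138 0.0016 0.05  ]
rail [ 0.7177 -0.1318  0.072 ]
rail [ 0.7059 -0.2535  0.072 ]
rail [ 0.4741 -0.2665  0.072 ]
rail [ 0.4638 -0.1413  0.072 ]
```

View pics/c1.png

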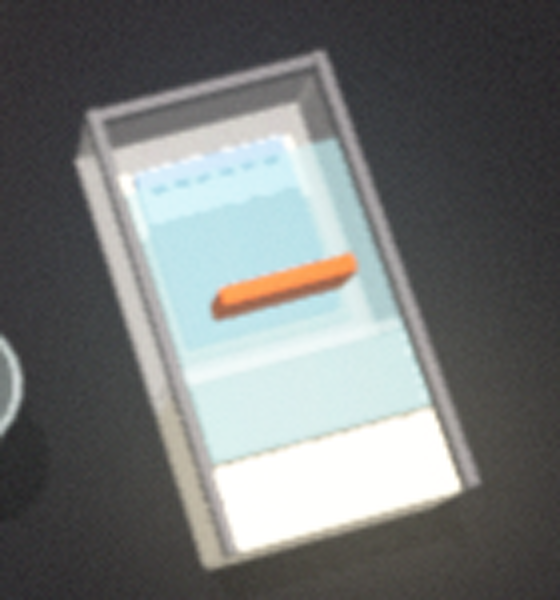

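The crop shows the tab's top edge from (220,297) to (352,262). The rail ends are at about (90,112), (325,52), (478,483) and (225,553), with the cover open towards the white deck. My colour thresholds missed almost everything, so I'll tune them from the actual pixel values.

Run:
```python
from h import *
np.set_printoptions(precision=4,suppress=True)
I={n:cv2.imread(f"pics/{n}0.png")[:,:,::-1].copy() for n in("top","side")}
P=dict(green=((168,219),(187,171),.094),red=((138,233),(166,162),.094),yellow=((109,246),(147,155),.094),tab=((341,161),(327,237),.097))
for k,(a,b,z) in P.items():
    cs=[]
    for n,(u,v) in zip(I,(a,b)):
        h=cv2.cvtColor(I[n],cv2.COLOR_RGB2HSV).astype(int); r=h[v,u]
        d=abs(h[:,:,0]-r[0]); d=np.minimum(d,180-d)
        m=((d<7)&(h[:,:,1]>r[1]-70)&(h[:,:,2]>r[2]*.7)).astype(np.uint8)
        l=cv2.connectedComponents(m)[1]; ys,xs=np.nonzero(l==l[v,u]); c=np.array([xs.mean(),ys.mean()]); cs.append(c)
        pts=np.c_[xs,ys].astype(np.float32)
        print(k,n,r,len(xs),c,plane(n,c,z)[:2])
        if k=='tab': 
            for q in cv2.boxPoints(cv2.minAreaRect(pts)): print('   ',q,plane(n,q,z)[:2])
    print("  tri",tri(*cs))
A=[plane("top",(270+x/4,90+y/4),.072)[:2] for x,y in((90,112),(325,52),(478,483),(225,553))]
print("rail",np.array(A)); 
for i in range(4): d=A[(i+1)%4]-A[i]; print(np.linalg.norm(d),np.degrees(np.arctan2(d[1],d[0])))
```

```text
green top [ 66 109 234] 152 [166.4934 218.0461] [0.5367 0.1546]
green side [ 64 102 145] 105 [186.7714 168.6381] [0.5318 0.1469]
  tri (array([0.5384, 0.1565, 0.0849]), np.float64(0.00013982455176138754))
red top [  2 153 254] 174 [137.0287 231.4195] [0.5218 0.2127]
red side [  1 160 242] 73 [165.726  160.3562] [0.5186 0.2072]
  tri (array([0.5229, 0.2144, 0.0878]), np.float64(2.6242497481303328e-05))
yellow top [ 29  89 255] 176 [107.2557 245.017 ] [0.5069 0.2704]
yellow side [ 25 137 246] 89 [145.8989 153.8876] [0.5024 0.2625]
  tri (array([0.5083, 0.2737, 0.0851]), np.float64(2.159232223108046e-05))
tab top [ 12 165 249] 171 [341.193  159.8363] [ 0.5861 -0.1978]
    [323.4923 162.1385] [ 0.588  -0.1628]
    [357.4231 152.8846] [ 0.594  -0.2326]
    [358.6923 157.5385] [ 0.5843 -0.2326]
    [324.7615 166.7923] [ 0.5783 -0.163 ]
tab side [  9 142 179] 421 [326.772  236.7648] [ 0.575 -0.207]
    [306.8344 232.6369] [ 0.5581 -0.1733]
    [312.6815 221.9172] [ 0.5879 -0.1648]
    [345.8917 240.0318] [ 0.5922 -0.2377]
    [340.0446 250.7516] [ 0.5636 -0.2439]
  tri (array([ 0.5889, -0.2012,  0.0816]), np.float64(0.0031627490290949394))
rail [[ 0.7004 -0.127 ]
 [ 0.7102 -0.2551]
 [ 0.4733 -0.2734]
 [ 0.4629 -0.1436]]
0.1284950192552001 -85.59201211801172
0.23768263822904426 -175.58662300360874
0.13025023191473564 94.55960676905191
0.23803361555442223 3.9909874297305175
```

drive_tool([
  [[0, 0, -0.148, 0, 0, 0, 0], [0, 0, -0.148, 0, 0, 0, 0], [0, 0, 0, -0.04, -0.045, 0, 0], [0, 0, 0, -0.04, -0.045, 0, 0], [0, 0, 0, -0.04, -0.045, 0, 0], [0, 0, 0, -0.04, -0.045, 0, 0], [0, 0, 0, -0.04, -0.045, 0, 0], [0, 0, 0, -0.04, -0.045, 0, 0], [0, 0, 0, -0.04, -0.045, 0, 0], [0, 0, 0, -0.04, -0.045, 0, 0]],
])

```text
time: 1.35
tool_pos: [0.4895, 0.2977, 0.4045]
eef_rot: [-0.0, -0.038, 0.999, 0.0]
ft_force: [1.0, 0.5, -0.1]
width: 0.0004
grasp_force: 0.0
```

drive_tool([
  [[0, 0, 0, -0.0016, -0.0558, 0, 0], [0, 0, 0, -0.0016, -0.0558, 0, 0], [0, 0, 0, -0.0016, -0.0558, 0, 0], [0, 0, 0, -0.0016, -0.0558, 0, 0], [0, 0, 0, -0.0016, -0.0558, 0, 0], [0, 0, 0, -0.0016, -0.0558, 0, 0], [0, 0, 0, -0.0016, -0.0558, 0, 0], [0, 0, 0, -0.0016, -0.0558, 0, 0], [0, 0, 0, -0.0016, -0.0558, 0, 0], [0, 0, 0, 0, 0, 0, 0]],
])

```text
time: 2.6
tool_pos: [0.5392, -0.206, 0.4045]
eef_rot: [-0.001, -0.033, 0.999, -0.002]
ft_force: [-0.1, 0.2, -0.1]
width: -0.0002
grasp_force: 0.0
```

drive_tool([
  [[0, 0, 0, 0, 0.004, 0.04, 0], [0, 0, 0, 0, 0, 0.04, 0], [0, 0, 0, 0, 0, 0.04, 0], [0, 0, 0, 0, 0, 0.02, 0], [0, 0, 0, 0, 0, 0.01, 0], [0, 0, 0, 0, 0, 0, 0]],
])

```text
time: 3.35
tool_pos: [0.5406, -0.1963, 0.255]
eef_rot: [0.0, -0.038, 0.999, -0.0]
ft_force: [-0.4, 0.7, 0.1]
width: -0.0
grasp_force: 0.0
```

Run:
```python
from station import monitor,camera
import cv2,numpy as np
a,b=[camera(n)[:,:,::-1] for n in("top","side")]
f=lambda i:cv2.resize(i,(400,400),interpolation=cv2.INTER_CUBIC)
cv2.imwrite("pics/p1.png",np.hstack([f(a[60:260,250:450]),f(b[140:340,220:420])]))
```

```text
(no output)
```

View pics/p1.png

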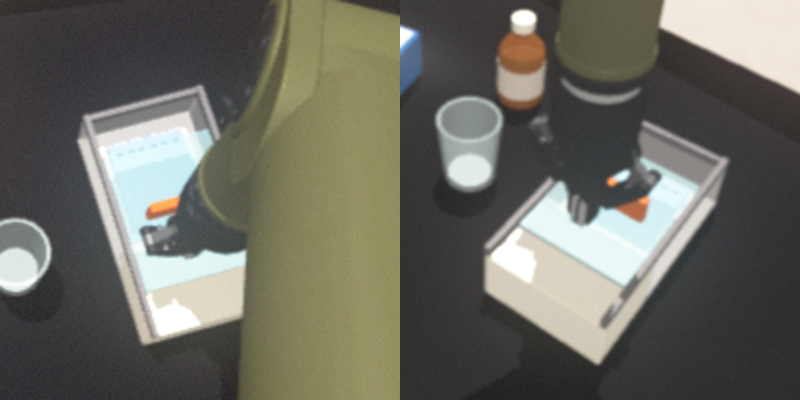

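The fingertips stand between the deck and the tab, behind the tab. Now I'll push along the tank's +x.

drive_tool([
  [[0, 0, 0, -0.01, 0, 0, 0], [0, 0, 0, -0.01, 0, 0, 0], [0, 0, 0, -0.005, 0, 0, 0], [0, 0, 0, -0.005, 0, 0, 0], [0, 0, 0, -0.005, 0, 0, 0], [0, 0, 0, -0.005, 0, 0, 0], [0, 0, 0, -0.005, 0, 0, 0], [0, 0, 0, -0.005, 0, 0, 0], [0, 0, 0, -0.005, 0, 0, 0]],
])

```text
time: 4.58
tool_pos: [0.5954, -0.1922, 0.2546]
eef_rot: [-0.0, -0.038, 0.999, 0.0]
ft_force: [-2.1, 0.4, 0.7]
width: -0.0003
grasp_force: 1.1
```

Force is about 2 N, so the cover is sliding. I'll continue in small steps.

drive_tool([
  [[0, 0, 0, -0.004, 0, 0, 0], [0, 0, 0, -0.004, 0, 0, 0], [0, 0, 0, -0.002, 0, 0, 0], [0, 0, 0, -0.002, 0, 0, 0], [0, 0, 0, 0, 0, 0, 0]],
])

```text
time: 5.2
tool_pos: [0.6073, -0.1913, 0.2547]
eef_rot: [0.0, -0.038, 0.999, -0.0]
ft_force: [-0.9, 0.3, 0.2]
width: 0.0004
grasp_force: 0.6
```

drive_tool([
  [[0, 0, 0, -0.002, 0, 0, 0], [0, 0, 0, -0.002, 0, 0, 0], [0, 0, 0, -0.001, 0, 0, 0]],
])

```text
time: 5.58
tool_pos: [0.6114, -0.1912, 0.2546]
eef_rot: [-0.001, -0.037, 0.999, 0.0]
ft_force: [-6.8, 1.3, 4.4]
width: 0.0
grasp_force: 3.6
```

drive_tool([
  [[0, 0, 0, -0.001, 0, 0, 0], [0, 0, 0, -0.001, 0, 0, 0], [0, 0, 0, 0, 0, 0, 0]],
])

```text
time: 5.95
tool_pos: [0.6121, -0.1913, 0.2547]
eef_rot: [-0.003, -0.037, 0.999, 0.001]
ft_force: [-10.4, 2.4, 7.4]
width: -0.0
grasp_force: 5.5
```

The cover is at its stop: force climbed to 10 N with under 1 mm of motion. I'll back off and rise.

drive_tool([
  [[0, 0, 0, 0.005, 0, 0, 0], [0, 0, 0, 0.015, 0, 0, 0], [0, 0, 0, 0.01, 0, 0, 0], [0, 0, 0, 0, 0, -0.05, 0], [0, 0, 0, 0, 0, -0.05, 0], [0, 0, 0, 0, 0, -0.05, 0], [0, 0, 0, 0, 0.055, 0, 0], [0, 0, 0, 0, 0.055, 0, 0], [0, 0, 0, 0, 0.055, 0, 0], [0, 0, 0, 0, 0, 0, 0]],
])

```text
time: 7.2
tool_pos: [0.5714, -0.0227, 0.4047]
eef_rot: [0.0, -0.042, 0.999, 0.002]
ft_force: [-0.1, -0.2, 0.4]
width: -0.0
grasp_force: 0.0
```

Run:
```python
from h import *
from station import camera
im=camera("top"); cv2.imwrite("pics/t2.png",cv2.resize(im[60:260,60:400,::-1],None,fx=2.3,fy=2.3,interpolation=cv2.INTER_CUBIC))
```

```text
(no output)
```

View pics/t2.png

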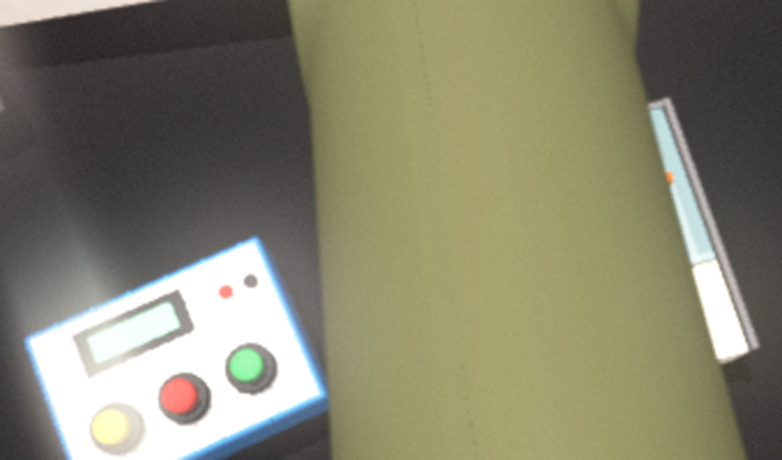

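The arm hides most of the tank in this view. The green button is at full-image (167,219), which confirms the earlier measurement. I'll move above it and check the cover from there.

drive_tool([
  [[0, 0, 0, 0.005, 0.045, 0, 0], [0, 0, 0, 0.005, 0.045, 0, 0], [0, 0, 0, 0.005, 0.045, 0, 0], [0, 0, 0, 0.005, 0.045, 0, 0], [0, 0, 0, 0, 0, 0, 0], [0, 0, 0, 0, 0, 0, 0]],
])

```text
time: 8.0
tool_pos: [0.5388, 0.1473, 0.4048]
eef_rot: [0.0, -0.036, 0.999, -0.001]
ft_force: [-0.1, -0.9, 0.1]
width: -0.0002
grasp_force: 0.0
```

Run:
```python
from h import *
from station import camera,monitor
np.set_printoptions(precision=4,suppress=True)
print(monitor.get_obs()["tool_pos"])
im=camera("top"); h=cv2.cvtColor(im,cv2.COLOR_RGB2HSV); m=cv2.inRange(h,(5,110,150),(16,255,255)); m[:,:290]=0
ys,xs=np.nonzero(m); print(len(xs))
if len(xs): print(plane("top",(xs.mean(),ys.mean()),.097), "before 0.5861 -0.1978")
s=camera("side")
f=lambda i:cv2.resize(i[:,:,::-1],(400,400),interpolation=cv2.INTER_CUBIC)
cv2.imwrite("pics/p3.png",np.hstack([f(im[90:290,190:390]),f(s[90:290,130:330])]))
```

```text
[0.5388 0.1473 0.4048]
179
[ 0.6235 -0.1946  0.097 ] before 0.5861 -0.1978
```

View pics/p3.png

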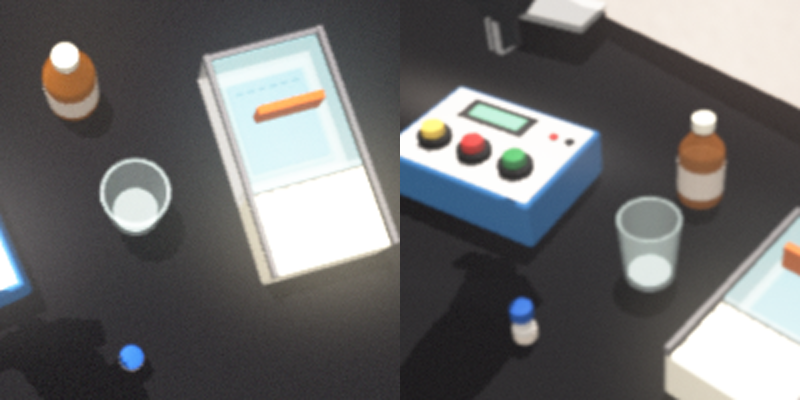

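The tab now lies at x≈0.6235, so it moved about 38 mm; the cover spans the chamber and the whole white deck is clear. The bottle, beaker and vial are unmoved. Next I'll descend over the green button.

drive_tool([
  [[0, 0, 0, 0, 0.009, 0, 0], [0, 0, 0, 0, 0, 0.04, 0], [0, 0, 0, 0, 0, 0.04, 0], [0, 0, 0, 0, 0, 0.03, 0], [0, 0, 0, 0, 0, 0.005, 0], [0, 0, 0, 0, 0, 0, 0]],
])

```text
time: 8.85
tool_pos: [0.5381, 0.1584, 0.2904]
eef_rot: [0.0, -0.037, 0.999, 0.0]
ft_force: [0.4, 0.2, 1.0]
width: -0.0003
grasp_force: 0.0
```

Run:
```python
from station import monitor,camera
import cv2,numpy as np
a,b=[camera(n)[:,:,::-1] for n in("top","side")]
f=lambda i:cv2.resize(i,(400,400),interpolation=cv2.INTER_CUBIC)
cv2.imwrite("pics/p4.png",np.hstack([f(a[150:290,80:220]),f(b[90:230,120:260])]))
print(monitor.get_obs()["tool_pos"])
```

```text
[0.5383843  0.1585344  0.29138926]
```

View pics/p4.png

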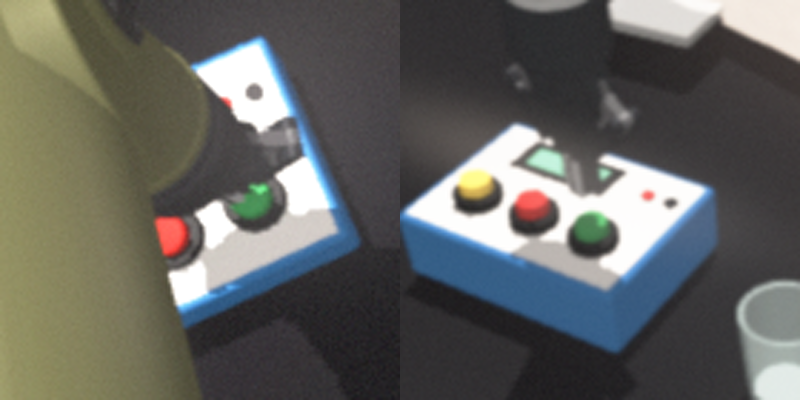

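The fingertips appear just above and slightly left of the button: right panel (577,190), left panel about (240,195). I'll project their expected position to check.

Run:
```python
from h import *
np.set_printoptions(precision=4,suppress=True)
print(plane("side",(120+177/2.857,90+192/2.857),.118),plane("top",(80+238/2.857,150+198/2.857),.118))
```

```text
[0.5338 0.1614 0.118 ] [0.5307 0.1558 0.118 ]
```

drive_tool([
  [[0, 0, 0, 0, -0.002, 0.01, 0], [0, 0, 0, 0, 0, 0.008, 0], [0, 0, 0, 0, 0, 0.004, 0], [0, 0, 0, 0, 0, 0, 0]],
])

```text
time: 9.45
tool_pos: [0.5376, 0.1563, 0.2674]
eef_rot: [-0.001, -0.038, 0.999, -0.0]
ft_force: [-0.6, -0.8, 2.1]
width: 0.0001
grasp_force: 0.7
```

drive_tool([
  [[0, 0, 0, 0, 0, 0.002, 0], [0, 0, 0, 0, 0, 0.002, 0], [0, 0, 0, 0, 0, 0.002, 0], [0, 0, 0, 0, 0, 0, 0]],
])

```text
time: 9.95
tool_pos: [0.5379, 0.1564, 0.2619]
eef_rot: [0.0, -0.038, 0.999, 0.0]
ft_force: [-1.8, -0.4, 3.7]
width: 0.0001
grasp_force: 1.9
```

drive_tool([
  [[0, 0, 0, 0, 0, 0.0015, 0], [0, 0, 0, 0, 0, 0.0015, 0], [0, 0, 0, 0, 0, 0, 0]],
])

```text
time: 10.32
tool_pos: [0.5379, 0.1564, 0.2595]
eef_rot: [0.0, -0.038, 0.999, 0.0]
ft_force: [-3.1, -2.0, 8.7]
width: 0.0001
grasp_force: 4.3
```

The force jumped from 3.7 N to 8.7 N at about 8 mm of travel, so the button is at the bottom. I'll withdraw.

drive_tool([
  [[0, 0, 0, 0, 0, -0.003, 0], [0, 0, 0, 0, 0, -0.006, 0], [0, 0, 0, 0, 0, -0.02, 0], [0, 0, 0, 0, 0, -0.04, 0], [0, 0, 0, 0, 0, -0.05, 0], [0, 0, 0, 0, 0.04, -0.02, 0], [0, 0, 0, 0, 0.05, 0, 0], [0, 0, 0, 0, 0.05, 0, 0], [0, 0, 0, 0, 0, 0, 0], [0, 0, 0, 0, 0, 0, 0]],
])

```text
time: 11.58
tool_pos: [0.5274, 0.2957, 0.3972]
eef_rot: [-0.0, -0.038, 0.999, -0.001]
ft_force: [-0.3, -0.4, 0.2]
width: -0.0001
grasp_force: 0.0
```

Run:
```python
from station import monitor,camera
import cv2,numpy as np
a,b=[camera(n)[:,:,::-1] for n in("top","side")]
f=lambda i:cv2.resize(i,(400,300),interpolation=cv2.INTER_CUBIC)
cv2.imwrite("pics/p5.png",np.hstack([f(a),f(b)]))
```

```text
(no output)
```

View pics/p5.png

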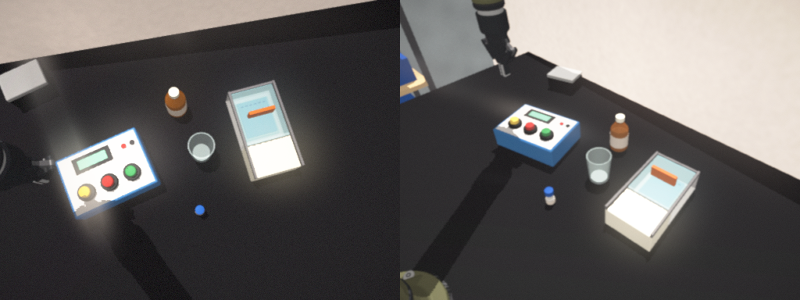

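The cover is shut (tab at left panel (262,112)), the green button is out again at (130,171), the bottle, beaker and vial still stand, and the arm is clear.

```bash
python3 -c "
from station import env
print(env.close_job())"
```

```text
the job is handed in; nothing more can be done
None
```

I handed the job in at about 12 s of the 45 s: the cover was pushed to its stop, the green button was pressed to the bottom at about 9 N and is out again, and I saw no sign of anything else being touched or moved; the hand-in returned no verdict.

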